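Close the vial drawer of a cap press and make one press stroke

ROBOT

A 7-joint arm with a two-finger parallel gripper is mounted at the origin on the work surface. World frame = base frame: x ahead of the robot, y to its left, z up, the work surface at z = 0. Lengths are in m, angles in degrees, forces in N, time in s.
With the tool pointing down it reaches from about 0.35 to 0.9 m from the base axis. Payload 8.1 kg.
Tool frame: the origin (TCP) lies between the finger pads; the fingertips stand 11 mm ahead of it and the grasp point (between the pads) lies 8 mm behind it (r.tip_extent is the z of the fingertips in the tool frame, in m); z points along the fingers, x is the direction in which the jaws open and shut, and the axes are right-handed (so a half turn about z gives the same grasp; the last joint's range is limited). The gripper opens to 85 mm and grips with 20 to 120 N. Pads are 22 mm wide; open, the fingers measure 114 mm over their backs; the gripper's body (76 mm by 85 mm) begins 54 mm behind the grasp point. The pads swing forward as they close: fully open they stand 13 mm farther back than shut.
Start: joints at [67.288, 24.895, 1.432, 90.138, -0.665, 64.973, -4.303], TCP at [0.181, -0.598, 0.242] pointing down, gripper open.
Joint ranges: [-149.89, 149.89], [-25.12, 119.58], [-72.63, 75.52], [4.76, 147.25], [-75.54, 255.54], [6.69, 114.76], [-157.13, 157.13]. Speed limits (degrees/s): [127.2, 127.2, 172.46, 172.46, 180, 180, 180].

INTERFACE

Orientations are given as a 3x3 rotation matrix whose columns are the frame's x, y, z axes.
In Python, from cell import r gives the robot as it stands. The module is installed in compiled form; this text tells all that it offers.
- The arm moves only by the tool servo_tool, never from a script. Its argument "moves" is a list that holds one entry, the list of rows, each a list of 7 numbers: the shift along the tool's x, y, z in cm, then the turn, a rotation vector about the tool's x, y, z in degrees, then the finger opening in cm, from 0 to 8.54. In form: [[[tx, ty, tz, wx, wy, wz, grip], ...]]. A call has 1 to 5 rows; each row shifts and turns the commanded pose from where the row before left it, along the tool's axes as they then stand; what a row does not reach is not made up. A row lasts 1/8 s, in which the tool goes at most 62.5 mm and 10.7 degrees, less where a joint would pass 70% of its speed; a pose out of reach is approached as far as the arm can. A call with a gripper value outside its range is refused whole. The fingers move at their own pace and stop on an object; the grip force is fixed at half the most. Time passes only in rows, so rows that do not move let the fingers close. It gives the time, the measured TCP pose, the force and the opening at its end, in the units of the state.
- r.sense(): the state, without advancing time (a new reading comes with each control period).
- r.grab_frame(name): name is "side" or "top"; returns a dict with "frame" (420x560x3 uint8, blue, green, red), "z_map" (420x560 float32, m along the optical axis (not along the pixel's ray), 0 where there is no reading), "fx", "fy", "cx", "cy" (pixels), "xyz" and "orientation" of the camera in the world. Camera axes: x right, y down, z forward; pixel columns grow to the right and rows downward; lengths in m; the calibration is good to about 2 mm. A picture is of the moment at which its call begins.
- r.hand_in(): hands the job in, once; it reports no verdict.
Trained networks look in the newest picture that a camera, given by its name, has taken for a name from the list of things; names that differ only in an ending like _2 or _b are one class to them, and where a whole thing is asked for, a point or a joint stands for the part that bears it (a point fixed in the world has none). Each returns a list of dicts, best first, with "conf" (0 to 1); they miss things now and then, are a little off and sometimes report something else, mostly with a low value. They report only what shows in the picture. A call takes as long as a camera call.
- r.regions_of(camera, name): "region" (420x560 bool, what is visible of it) and "at" ([row, column] in pixels, amid what is visible of it).
The state is a dict: "t": time; "q": joint angles; "dq": joint speeds; "joint_torque": joint torques, N m; "eef_pos": TCP position; "tcp_rot": TCP orientation; "force": force on the tool from outside, world axes, zero at the start; "moment": the same for the moment, N m; "width": opening from 0.0 (shut) to 1.0 (fully open).
Only numpy, scipy, OpenCV 4.12 (cv2) and the standard library are available. Lean on these libraries where they do the work, as an engineer would, in place of code of your own. Each camera call takes 0.05 s, during which the arm holds its last target.

TASK

Push the cap press's open vial drawer fully home, steadily and without slamming it, until it snaps in and stays seated. Then turn the handwheel on top by its upright knob exactly one full turn clockwise (seen from above), so that the plungers go down and up once and the knob is back at its rest mark, and let go. Leave the bottle, the beaker and the tube rack alone.

Things in the scene. Friction and masses are not known exactly. Their poses are not given: they have to be found in the camera images.
- press: white bench cap press bolted to the bench, 280 mm deep, 190 mm wide; origin on the bench under its middle, x level from its front (drawer side) to its rear, z up. Front end of the body at x = -130 mm. Head from x = -30 to 150 mm, 160 mm wide, top 170 mm high, handwheel on it. Ahead of the head the drawer bay is open on top between 80 mm high cheeks.
- drawer (a joint): opening of the vial drawer, m: 0 = fully home, 0.14 = wide open; slides inwards to the press's +x. It moves with 1 to 2 N; from 20 to 10 mm before home a spring detent resists with up to about 7 N (let go there, it drifts out again); from 10 mm to home the spring draws it in and holds it at a hard stop.
- drawer_ledge (a point): middle of the front edge of the drawer's pull ledge: a bar 150 mm wide, 12 mm high, 16 mm out from the grey front plate (190 mm wide, heights 11 to 77 mm). The point is 69 mm above the bench, at x = -156 mm minus the opening in the press frame, y = 0. Push it along the press's +x, fingers pointing down; the head begins 125 mm behind it when home.
- handwheel (a joint): turn of the handwheel, rad, growing clockwise seen from above (as its raised arrow points). 0 = as found, knob at the rest mark, plungers up; 3.14 = plungers down; 6.28 = one full turn. It turns either way with 1 to 2 N at the knob, stays where it is left, and has a hard stop only 1.2 rad beyond a full turn.
- wheel_centre (a point): point on the handwheel's upright axis at the height of the wheel's top face, 190 mm above the bench. The wheel is a level dark disc 140 mm across.
- crank_knob (a point): centre (half-way up) of the upright black crank knob, 26 mm across, 48 mm high (heights 190 to 238 mm; this point 214), standing on the wheel 57 mm from its axis. It spins freely on its pin, so a gripper can hold it with a constant yaw while carrying it round. At rest it is on the drawer side of the axis.
- bottle: bystander: amber bottle 70 mm across, 140 mm high, standing on the bench; origin at its foot
- beaker: bystander: glass beaker 80 mm across, 100 mm high, standing on the bench; origin at its foot
- tuberack: bystander: steel tube rack 90 by 200 mm (long along its y), about 92 mm high with its tubes, standing on the bench; origin at its foot

How it is judged:
By the outcome, as a careful person would: the job done as asked, in the order asked, and still so for the second after the job is handed in, with the robot touching nothing.
It also fails if it takes over 70 s, if anything falls off the work surface, if the arm or the gripper's body presses on something with over 40 N, if the wrist force passes 120 N, or if a joint passes its speed limit or range.

## Working session

There is one attempt and no reset: what is moved stays moved. The work goes in short steps, Python scripts to look and compute and a tool call to move; the robot and the scene stay as the last step left them, time stands still between calls to the robot, and variables do not carry over. Pictures are saved under pics/ and viewed, and the job is handed in when it is done.

Besides the shell and the picture viewer there is one more tool, called after "Emit:" as name(argument=value, ...), one argument or row to a line, values as JSON. servo_tool: Moves the arm, as the interface text tells. Its arguments: {"type":"object","properties":{"moves":{"type":"array"}},"required":["moves"]}

```bash
mkdir -p pics; ls; python3 - <<'E'
from cell import r
import cv2,numpy as np
s=r.sense();print({k:np.round(v,3).tolist() for k,v in s.items()})
for n in("side","top"):
    f=r.grab_frame(n);cv2.imwrite(f"pics/{n}0.png",f["frame"]);print(n,f["fx"],f["cx"],f["cy"],f["xyz"],np.round(f["orientation"],3).tolist())
print(r.tip_extent)
E
```

```text
pics
{'t': 0.0, 'q': [67.29, 24.938, 1.433, 90.19, -0.664, 64.973, -4.304], 'dq': [-0.033, 0.002, -0.014, 0.029, 0.078, 0.052, -0.106], 'joint_torque': [0.001, -67.046, 1.026, -31.621, 0.016, 0.012, -0.0], 'eef_pos': [0.181, -0.598, 0.242], 'tcp_rot': [[0.289, -0.957, -0.001], [-0.957, -0.289, 0.001], [-0.002, 0.0, -1.0]], 'force': [0.276, -0.473, 0.12], 'moment': [0.033, -0.069, -0.004], 'width': 0.999}
side 393.9641938622712 273.12556354913033 206.75142474835297 [0.15192327 0.77572039 1.02025261] [[-0.878, -0.349, 0.327], [-0.478, 0.629, -0.613], [0.009, -0.695, -0.719]]
top 463.8024400267113 282.89301302256985 215.3902635736678 [0.47160578 0.03515867 1.41122466] [[-0.019, -0.998, 0.064], [-1.0, 0.018, -0.008], [0.007, -0.064, -0.998]]
0.011
```

View pics/side0.png

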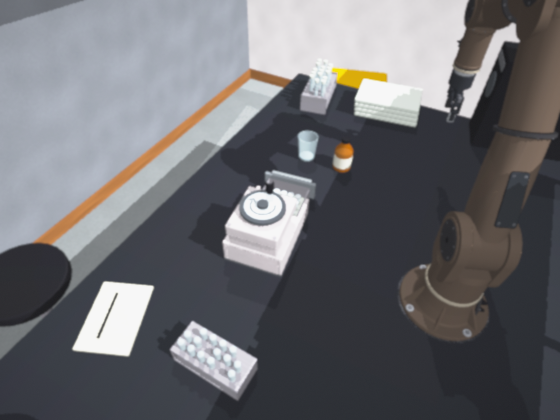

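View pics/top0.png

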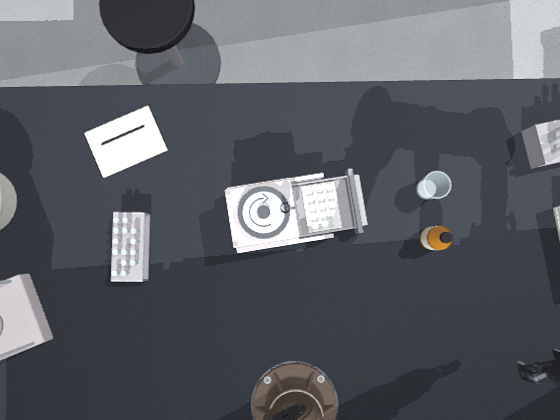

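```bash
cat > h.py <<'E'
from cell import r
import cv2,numpy as np
def cloud(f):
    v,u=np.mgrid[0:420,0:560];z=f["z_map"]
    p=np.stack([(u-f["cx"])/f["fx"]*z,(v-f["cy"])/f["fy"]*z,z],-1)
    return p@np.array(f["orientation"]).T+np.array(f["xyz"])
E
python3 - <<'E'
from h import *
for n in("top","side"):
    f=r.grab_frame(n);c=cloud(f)
    np.savez(f"{n}.npz",c=c,f=f["frame"],z=f["z_map"])
    for nm in["press","drawer","drawer_ledge","handwheel","crank_knob","bottle","beaker","tuberack"]:
        for d in r.regions_of(n,nm):
            m=d["region"]&(f["z_map"]>0);p=c[m]
            if len(p)<3: print(n,nm,d["conf"],len(p));continue
            print(n,nm,round(d["conf"],2),d["at"],len(p),"med",np.median(p,0).round(3),"lo",np.percentile(p,3,axis=0).round(3),"hi",np.percentile(p,97,axis=0).round(3))
            if d["conf"]>.5 and n=="top": np.save(f"m_{nm}.npy",m)
    big=cv2.resize(f["frame"][140:280,200:480] if n=="top" else f["frame"][110:280,200:380],None,fx=2.8,fy=2.8,interpolation=cv2.INTER_CUBIC);cv2.imwrite(f"pics/{n}z.png",big)
E
```

```text
top drawer 0.69 [205.1, 329.5] 3692 med [ 0.586 -0.114  0.048] lo [ 0.51  -0.201  0.015] hi [ 0.665 -0.019  0.079]
top drawer_ledge 0.97 [206.6, 327.1] 3694 med [ 0.587 -0.113  0.048] lo [ 0.51  -0.2    0.015] hi [ 0.666 -0.019  0.079]
top handwheel 0.78 [214.1, 263.6] 2212 med [0.559 0.079 0.191] lo [0.499 0.018 0.186] hi [0.621 0.138 0.205]
top bottle 0.6 [236.5, 432.7] 654 med [ 0.484 -0.406  0.097] lo [ 0.452 -0.438  0.01 ] hi [ 0.515 -0.387  0.143]
top beaker 0.71 [186.6, 433.5] 815 med [ 0.639 -0.428  0.051] lo [ 0.601 -0.451 -0.   ] hi [ 0.675 -0.378  0.102]
top tuberack 0.58 [244.7, 128.7] 2443 med [0.475 0.467 0.061] lo [0.382 0.434 0.003] hi [0.57  0.515 0.095]
side press 0.59 [224.7, 268.9] 6447 med [0.539 0.107 0.101] lo [ 0.462 -0.192  0.004] hi [0.647 0.179 0.195]
side drawer 0.8 [184.6, 292.8] 1130 med [ 0.572 -0.177  0.059] lo [ 0.503 -0.214  0.006] hi [ 0.679 -0.064  0.08 ]
side drawer_ledge 0.62 [186.2, 294.1] 951 med [ 0.578 -0.178  0.059] lo [ 0.51  -0.203  0.019] hi [ 0.672 -0.097  0.079]
side handwheel 0.67 [207.7, 264.0] 1399 med [0.555 0.085 0.191] lo [0.497 0.021 0.182] hi [0.616 0.142 0.218]
side crank_knob 0.44 [186.6, 268.5] 75 med [0.562 0.029 0.219] lo [0.555 0.019 0.196] hi [0.575 0.034 0.238]
side bottle 0.92 [158.7, 342.8] 498 med [ 0.478 -0.401  0.074] lo [ 0.451 -0.425  0.007] hi [ 0.512 -0.388  0.139]
side beaker 0.95 [142.0, 306.2] 513 med [ 0.631 -0.397  0.068] lo [ 0.6   -0.454  0.002] hi [ 0.67  -0.378  0.099]
side tuberack 0.75 [359.9, 216.5] 3510 med [0.462 0.486 0.06 ] lo [0.377 0.436 0.002] hi [0.57  0.52  0.093]
```

View pics/topz.png

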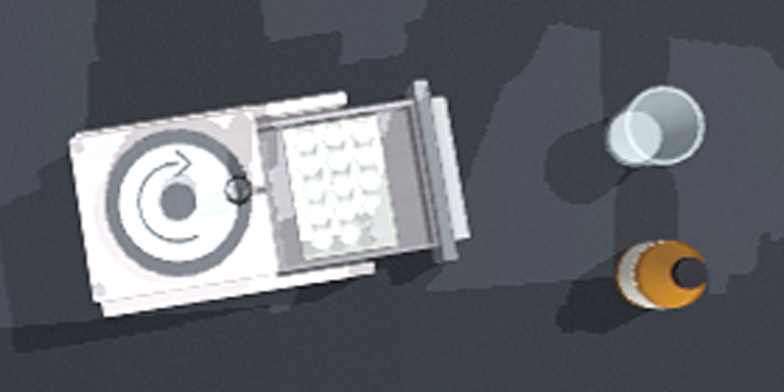

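```bash
python3 - <<'E'
import numpy as np,cv2
from scipy.optimize import least_squares
for n in("top","side"):
    d=np.load(n+".npz");c=d["c"];x,y,z=c[...,0],c[...,1],c[...,2];ok=d["z"]>0
    box=ok&(x>.42)&(x<.72)&(y>-.3)&(y<.26)
    # wheel top
    m=box&(z>.184)&(z<.197)&(y>0);p=c[m][:,:2].astype(np.float32)
    (cx,cy),rad=cv2.minEnclosingCircle(p);print(n,"wheel",cx,cy,rad,len(p))
    m=box&(z>.155)&(z<.178);q=c[m][:,:2].astype(np.float32)
    print(" head rect",cv2.minAreaRect(q),len(q))
    m=box&(z>.205)&(z<.25);q=c[m];print(" knob",len(q),q.mean(0) if len(q) else 0,q.min(0),q.max(0))
    m=box&(z>.228)&(z<.25);q=c[m];print(" knobtop",len(q),q.mean(0) if len(q) else 0)
    m=box&(z>.060)&(z<.084)&(y<-.1);q=c[m][:,:2].astype(np.float32)
    print(" plate/ledge",cv2.minAreaRect(q),len(q))
    m=box&(z>.075)&(z<.085)&(y>-.13);q=c[m][:,:2].astype(np.float32)
    print(" cheeks",cv2.minAreaRect(q),len(q))
    if n=="top":
        # heights near plate along the press axis
        for cc in range(340,372,2): print(cc,c[205,cc].round(3))
E
```

```text
top wheel 0.560296356678009 0.0784066915512085 0.07002256065607071 1978
 head rect ((0.559314489364624, 0.08270395547151566), (0.16016601026058197, 0.18182480335235596), 8.319998741149902) 1787
 knob 59 [0.56326907 0.04211826 0.22364235] [0.54550808 0.00949449 0.2050022 ] [0.57878544 0.09306197 0.24125369]
 knobtop 32 [0.56619715 0.02235298 0.23651546]
 plate/ledge ((0.5919001698493958, -0.1473030298948288), (0.18950918316841125, 0.1206984594464302), 8.06203556060791) 925
 cheeks ((0.5668997168540955, 0.030794695019721985), (0.19049613177776337, 0.27174612879753113), 8.057053565979004) 304
340 [ 0.589 -0.149  0.015]
342 [ 0.589 -0.155  0.018]
344 [ 0.588 -0.16   0.024]
346 [ 0.589 -0.166  0.021]
348 [ 0.589 -0.173  0.018]
350 [ 0.586 -0.174  0.049]
352 [ 0.585 -0.178  0.064]
354 [ 0.584 -0.182  0.075]
356 [ 0.583 -0.187  0.079]
358 [ 0.583 -0.193  0.076]
360 [ 0.583 -0.199  0.075]
362 [ 0.583 -0.205  0.074]
364 [ 0.589 -0.225 -0.002]
366 [ 0.589 -0.231 -0.001]
368 [ 0.589 -0.237  0.   ]
370 [ 0.589 -0.242  0.002]
side wheel 0.5582716464996338 0.0761362612247467 0.07138575613498688 1197
 head rect ((0.5583741068840027, 0.08155259490013123), (0.16142769157886505, 0.18347609043121338), 7.625986576080322) 1202
 knob 74 [0.5633207  0.02777918 0.22305061] [0.55498208 0.00719588 0.20536562] [0.57660669 0.03493809 0.24066124]
 knobtop 30 [0.56349514 0.02652906 0.23322363]
 plate/ledge ((0.5908666253089905, -0.14959405362606049), (0.19245560467243195, 0.1217389926314354), 6.66627311706543) 520
 cheeks ((0.5659698247909546, 0.03279193490743637), (0.19132108986377716, 0.2831280529499054), 8.217026710510254) 271
```

```bash
cat >> h.py <<'E'
from scipy.spatial.transform import Rotation as R
A=np.deg2rad(8.06)
D=np.array([-np.sin(A),np.cos(A),0])   # press +x
PY=np.array([-np.cos(A),-np.sin(A),0]) # press +y
O=np.array([0.568,0.0222,0])
RT=np.c_[-PY,-D,[0,0,-1]]
def P(x,y,z): return O+x*D+y*PY+np.array([0,0,z])
def plan(p1,n,grip,R1=RT,p0=None,R0=None):
    s=r.sense();p0=np.array(s["eef_pos"]) if p0 is None else p0;R0=np.array(s["tcp_rot"]) if R0 is None else R0
    w=R.from_matrix(R0.T@R1).as_rotvec(); 
    rows=[]
    p=p0.copy();Rc=R0.copy();
    for i in range(n):
        t=Rc.T@((p1-p)/(n-i));w=R.from_matrix(Rc.T@R1).as_rotvec(degrees=True)/(n-i)
        row=np.r_[(t*100).round(2),w.round(2)];rows.append(row.tolist()+[grip])
        p=p+Rc@(row[:3]/100);Rc=Rc@R.from_rotvec(row[3:],degrees=True).as_matrix()
    for k in range(0,n,5): print(rows[k:k+5])
    print("end",p.round(4));return p,Rc
E
python3 - <<'E'
from h import *
c=np.load("top.npz")["c"]
m=(np.hypot(c[...,0]-.56,c[...,1]-.078)<.02);print("hub z",np.percentile(c[m][:,2],[5,50,95]))
print("ledge",P(-.228,0,.069),"start",P(-.300,0,.24))
plan(P(-.300,0,.24),15,0)
E
```

```text
hub z [0.19089927 0.20187004 0.20603995]
ledge [ 0.59996789 -0.20354777  0.069     ] start [ 0.61006301 -0.27483654  0.24      ]
[[-1.24, -3.36, 0.02, 0.0, 0.0, -5.42, 0], [-0.91, -3.46, 0.01, 0.0, 0.0, -5.41, 0], [-0.58, -3.54, 0.02, 0.0, 0.0, -5.42, 0], [-0.24, -3.57, 0.01, 0.0, 0.0, -5.41, 0], [0.09, -3.58, 0.02, 0.0, 0.0, -5.42, 0]]
[[0.43, -3.56, 0.01, 0.0, 0.0, -5.41, 0], [0.76, -3.5, 0.02, 0.0, 0.0, -5.42, 0], [1.09, -3.41, 0.01, 0.0, 0.0, -5.41, 0], [1.41, -3.29, 0.02, 0.0, 0.0, -5.42, 0], [1.71, -3.15, 0.01, 0.0, 0.0, -5.41, 0]]
[[2.0, -2.97, 0.02, 0.0, 0.0, -5.42, 0], [2.28, -2.77, 0.01, 0.0, 0.0, -5.41, 0], [2.53, -2.54, 0.02, 0.0, 0.0, -5.42, 0], [2.75, -2.29, 0.01, 0.0, 0.0, -5.41, 0], [2.96, -2.02, 0.02, 0.0, 0.0, -5.42, 0]]
end [ 0.6101 -0.2749  0.24  ]
```

Emit:
servo_tool(
  moves=[
    [[-1.2, -3.4, 0, 0, 0, -5.4, 0], [-0.9, -3.5, 0, 0, 0, -5.4, 0], [-0.6, -3.5, 0, 0, 0, -5.4, 0], [-0.2, -3.6, 0, 0, 0, -5.4, 0], [0.1, -3.6, 0, 0, 0, -5.4, 0]],
  ],
)

```text
t: 1.62
eef_pos: [0.3277, -0.4886, 0.2425]
tcp_rot: [[0.698, -0.716, 0.0], [-0.716, -0.698, -0.0], [0.0, -0.0, -1.0]]
force: [0.2, 0.3, -0.5]
width: 0.0
```

Emit:
servo_tool(
  moves=[
    [[0.4, -3.6, 0, 0, 0, -5.4, 0], [0.8, -3.5, 0, 0, 0, -5.4, 0], [1.1, -3.4, 0, 0, 0, -5.4, 0], [1.4, -3.3, 0, 0, 0, -5.4, 0], [1.7, -3.1, 0, 0, 0, -5.4, 0]],
  ],
)

```text
t: 2.25
eef_pos: [0.4705, -0.3808, 0.2425]
tcp_rot: [[0.947, -0.321, 0.0], [-0.321, -0.947, 0.0], [0.0, -0.0, -1.0]]
force: [-0.2, 0.1, 0.5]
width: 0.001
```

Emit:
servo_tool(
  moves=[
    [[2.0, -3.0, 0, 0, 0, -5.4, 0], [2.3, -2.8, 0, 0, 0, -5.4, 0], [2.5, -2.5, 0, 0, 0, -5.4, 0], [2.7, -2.3, 0, 0, 0, -5.4, 0], [3.0, -2.0, 0, 0, 0, -5.4, 0]],
  ],
)

```text
t: 2.88
eef_pos: [0.6133, -0.2731, 0.2426]
tcp_rot: [[0.99, 0.144, 0.0], [0.144, -0.99, 0.0], [0.0, -0.0, -1.0]]
force: [1.2, -0.5, 0.5]
width: -0.001
```

Emit:
servo_tool(
  moves=[
    [[0, 0, 0, 0, 0, 0, 0], [0, 0, 0, 0, 0, 0, 0]],
  ],
)

```text
t: 3.12
eef_pos: [0.6118, -0.2752, 0.2422]
tcp_rot: [[0.99, 0.138, -0.001], [0.138, -0.99, -0.0], [-0.001, 0.0, -1.0]]
force: [0.3, -0.8, -0.5]
width: -0.0
```

```bash
python3 - <<'E'
from h import *
s=r.sense();print(s["t"],s["eef_pos"],s["q"],s["force"],s["width"])
plan(P(-.290,0,.066),5,0)
E
```

```text
3.125 [ 0.61182843 -0.27517702  0.2421981 ] [ 33.71730608  31.29103526 -22.66278098  81.43218777  12.33828318
  69.74809397  17.67253525] [ 0.27353183 -0.79436519 -0.48054244] -0.000326266486517649
[[-0.03, -0.21, 3.52, 0.0, 0.01, -0.03, 0], [-0.03, -0.21, 3.52, 0.0, 0.01, -0.03, 0], [-0.04, -0.21, 3.53, 0.0, 0.0, -0.02, 0], [-0.03, -0.22, 3.52, 0.0, 0.01, -0.03, 0], [-0.04, -0.21, 3.53, 0.01, 0.0, -0.02, 0]]
end [ 0.6086 -0.2649  0.066 ]
```

Emit:
servo_tool(
  moves=[
    [[-0.1, -0.2, 3.5, 0, 0, 0, 0], [0, -0.2, 3.5, 0, 0, 0, 0], [0, -0.2, 3.5, 0, 0, 0, 0], [0, -0.2, 3.5, 0, 0, 0, 0], [0, -0.2, 3.5, 0, 0, 0, 0]],
  ],
)

```text
t: 3.75
eef_pos: [0.6086, -0.2674, 0.0666]
tcp_rot: [[0.991, 0.135, -0.0], [0.135, -0.991, -0.001], [-0.0, 0.001, -1.0]]
force: [-1.2, 0.9, -0.1]
width: 0.001
```

Emit:
servo_tool(
  moves=[
    [[0, -0.6, 0, 0, 0, 0, 0], [0, -0.6, 0, 0, 0, 0, 0], [0, -0.6, 0, 0, 0, 0, 0], [0, -0.6, 0, 0, 0, 0, 0], [0, -0.6, 0, 0, 0, 0, 0]],
  ],
)

```text
t: 4.38
eef_pos: [0.6056, -0.2362, 0.068]
tcp_rot: [[0.991, 0.136, 0.001], [0.136, -0.991, -0.0], [0.001, 0.0, -1.0]]
force: [-0.6, 1.3, 0.1]
width: 0.001
```

```bash
cat > st.py <<'E'
from h import *
import sys
s=r.sense();d=np.array(s["eef_pos"])-O;F=np.array(s["force"])
print(round(s["t"],2),"press xyz mm",(np.array([d@D,d@PY,d[2]])*1000).round(1),"F press",np.round([F@D,F@PY,F[2]],1),"w",round(s["width"],3),"q",np.round(s["q"],0).tolist())
E
python3 st.py; python3 - <<'E'
from h import *
f=r.grab_frame("side");cv2.imwrite("pics/s1.png",cv2.resize(f["frame"][110:280,200:380],None,fx=3.3,fy=3.3))
E
```

```text
4.38 press xyz mm [-261.1   -1.    68. ] F press [1.4 0.4 0.1] w 0.001 q [30.0, 39.0, -21.0, 95.0, 17.0, 49.0, 10.0]
```

View pics/s1.png

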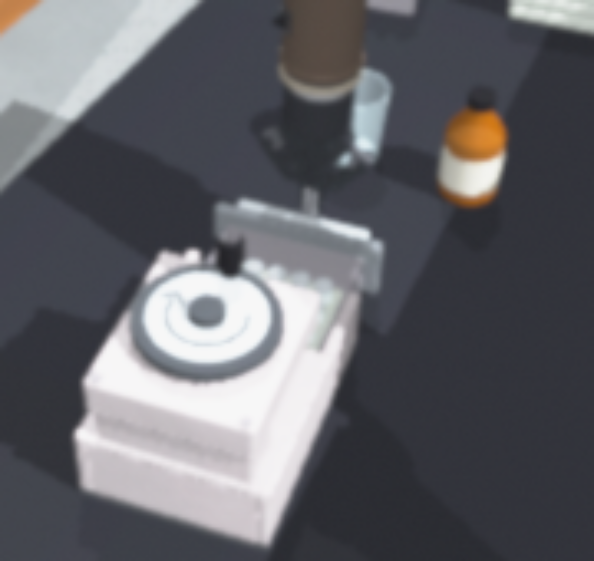

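The closed fingers stand in front of the ledge, near its middle (about px 312,200). Bottle and beaker are clear, so I'll push on slowly.

Emit:
servo_tool(
  moves=[
    [[0, -0.4, 0.1, 0, 0, 0, 0], [0, -0.4, 0.1, 0, 0, 0, 0], [0, -0.4, 0, 0, 0, 0, 0], [0, -0.4, 0, 0, 0, 0, 0], [0, -0.4, 0, 0, 0, 0, 0]],
  ],
)

```text
t: 5.05
eef_pos: [0.6027, -0.2169, 0.0653]
tcp_rot: [[0.991, 0.136, 0.0], [0.136, -0.991, -0.0], [0.0, 0.0, -1.0]]
force: [0.4, -0.5, -0.6]
width: -0.002
```

Emit:
servo_tool(
  moves=[
    [[0, -0.3, 0, 0, 0, 0, 0], [0, -0.3, 0, 0, 0, 0, 0], [0, -0.3, 0, 0, 0, 0, 0], [0, -0.3, 0, 0, 0, 0, 0], [0, -0.3, 0, 0, 0, 0, 0]],
  ],
)

```text
t: 5.68
eef_pos: [0.6005, -0.2018, 0.0653]
tcp_rot: [[0.991, 0.136, -0.0], [0.136, -0.991, -0.0], [-0.0, 0.0, -1.0]]
force: [-0.1, -0.9, -0.9]
width: 0.001
```

Emit:
servo_tool(
  moves=[
    [[0, -0.4, 0, 0, 0, 0, 0], [0, -0.4, 0, 0, 0, 0, 0], [0, -0.4, 0, 0, 0, 0, 0], [0, -0.4, 0, 0, 0, 0, 0], [0, -0.4, 0, 0, 0, 0, 0]],
  ],
)

```text
t: 6.3
eef_pos: [0.5978, -0.1819, 0.0653]
tcp_rot: [[0.991, 0.136, -0.0], [0.136, -0.991, -0.0], [-0.0, 0.0, -1.0]]
force: [-1.5, -2.1, -0.1]
width: -0.003
```

```bash
python3 st.py; python3 - <<'E'
from h import *
f=r.grab_frame("side");cv2.imwrite("pics/s2.png",cv2.resize(f["frame"][110:280,200:380],None,fx=3.3,fy=3.3))
E
```

```text
6.3 press xyz mm [-206.3   -0.9   65.3] F press [-1.8  1.8 -0.1] w -0.003 q [26.0, 37.0, -21.0, 99.0, 17.0, 47.0, 5.0]
```

View pics/s2.png

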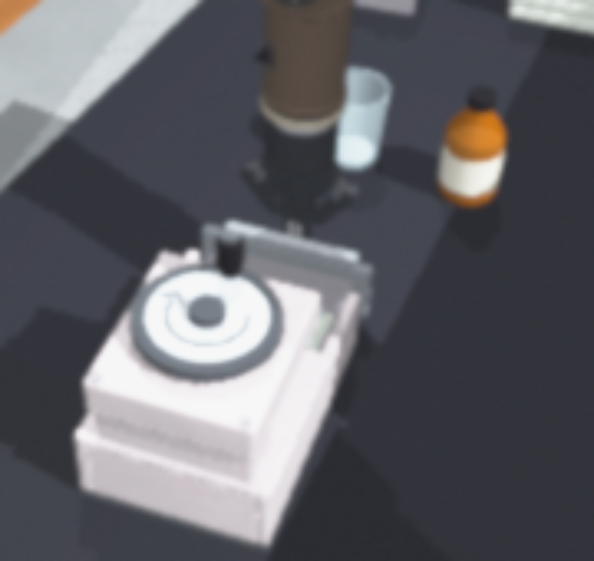

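The drawer is moving with about 2 N. About 39 mm is left.

Emit:
servo_tool(
  moves=[
    [[0, -0.3, 0, 0, 0, 0, 0], [0, -0.3, 0, 0, 0, 0, 0], [0, -0.3, 0, 0, 0, 0, 0], [0, -0.3, 0, 0, 0, 0, 0], [0, -0.3, 0, 0, 0, 0, 0]],
  ],
)

```text
t: 6.98
eef_pos: [0.596, -0.167, 0.0654]
tcp_rot: [[0.991, 0.136, 0.0], [0.136, -0.991, -0.0], [0.0, 0.0, -1.0]]
force: [1.3, -1.1, 0.3]
width: 0.002
```

Emit:
servo_tool(
  moves=[
    [[0, -0.2, 0, 0, 0, 0, 0], [0, -0.2, 0, 0, 0, 0, 0], [0, -0.2, 0, 0, 0, 0, 0], [0, -0.2, 0, 0, 0, 0, 0], [0, -0.2, 0, 0, 0, 0, 0]],
  ],
)

```text
t: 7.6
eef_pos: [0.5952, -0.1618, 0.0655]
tcp_rot: [[0.991, 0.133, 0.002], [0.133, -0.991, -0.005], [0.001, 0.005, -1.0]]
force: [4.2, -12.7, -3.2]
width: 0.001
```

Emit:
servo_tool(
  moves=[
    [[0, -0.2, 0, 0, 0, 0, 0], [0, -0.2, 0, 0, 0, 0, 0], [0, -0.2, 0, 0, 0, 0, 0]],
  ],
)

```text
t: 7.98
eef_pos: [0.5945, -0.1575, 0.0655]
tcp_rot: [[0.991, 0.132, 0.002], [0.132, -0.991, -0.006], [0.001, 0.007, -1.0]]
force: [5.8, -17.2, -3.8]
width: 0.003
```

```bash
python3 st.py
```

```text
7.97 press xyz mm [-181.6   -1.1   65.5] F press [-17.8  -3.3  -3.8] w 0.003 q [24.0, 36.0, -20.0, 101.0, 17.0, 46.0, 2.0]
```

```bash
python3 - <<'E'
from h import *
s=r.sense();print(s["force"],s["moment"])
for n in("side","top"):
    f=r.grab_frame(n);cv2.imwrite(f"pics/{n}3.png",cv2.resize(f["frame"][110:280,200:380],None,fx=3.3,fy=3.3,interpolation=cv2.INTER_CUBIC))
    c=cloud(f);x,y,z=(c-O)@D,(c-O)@PY,c[...,2]
    m=(f["z_map"]>0)&(abs(y)<.09)&(z>.06)&(z<.083)&(x<-.13)&(x>-.26)&(abs(y)>.035)
    print(n,m.sum(),np.percentile(x[m],[1,3,50,97,99]).round(4))
    for lo,hi in((-.07,-.035),(.035,.07)):
        k=m&(y>lo)&(y<hi);print(k.sum(),np.percentile(x[k],[3]).round(4) if k.sum() else 0)
E
```

```text
[  5.77804201 -17.1696446   -3.77810823] [-3.28580617 -1.01678754  0.00629598]
side 175 [-0.1691 -0.1686 -0.1453 -0.1384 -0.1361]
24 [-0.1695]
86 [-0.1688]
top 371 [-0.1664 -0.1652 -0.1476 -0.1352 -0.1329]
136 [-0.1651]
139 [-0.1658]
```

View pics/side3.png

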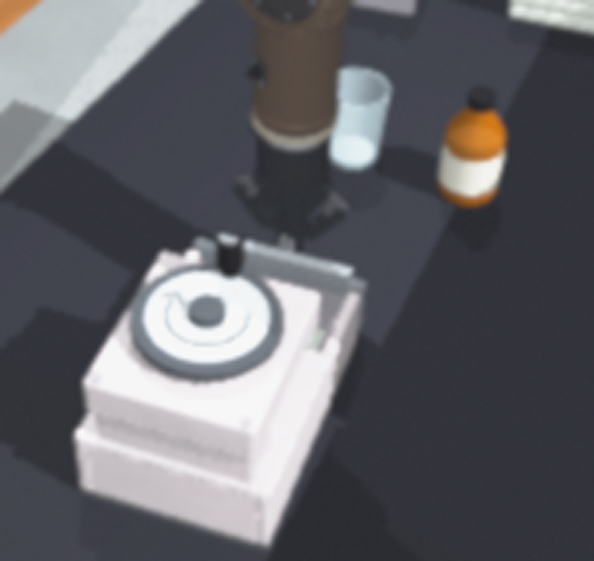

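View pics/top3.png

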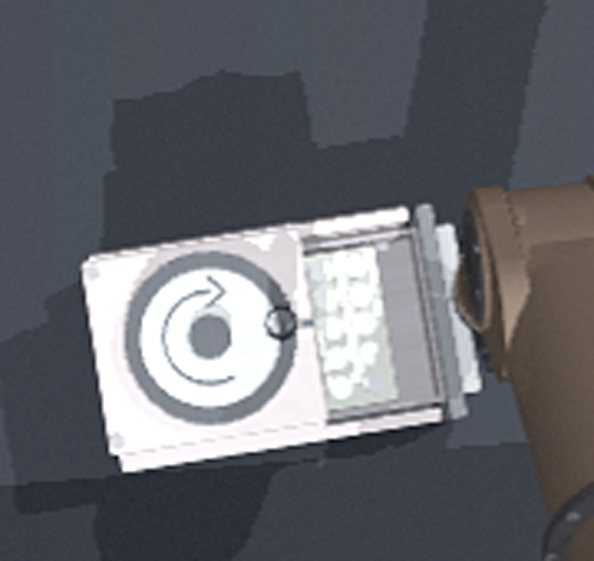

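Emit:
servo_tool(
  moves=[
    [[0, 0, 0, 0, 0, 0, 0], [0, 0, 0, 0, 0, 0, 0]],
  ],
)

```text
t: 8.32
eef_pos: [0.5943, -0.1554, 0.0654]
tcp_rot: [[0.991, 0.133, 0.002], [0.133, -0.991, -0.004], [0.001, 0.004, -1.0]]
force: [3.3, -12.4, -2.3]
width: -0.002
```

```bash
python3 st.py
```

```text
8.32 press xyz mm [-179.5   -1.1   65.4] F press [-12.8  -1.5  -2.3] w -0.002 q [23.0, 36.0, -21.0, 101.0, 17.0, 46.0, 2.0]
```

Emit:
servo_tool(
  moves=[
    [[0, -0.1, 0, 0, 0, 0, 0], [0, -0.1, 0, 0, 0, 0, 0], [0, -0.1, 0, 0, 0, 0, 0]],
  ],
)

```text
t: 8.7
eef_pos: [0.5939, -0.1529, 0.0654]
tcp_rot: [[0.991, 0.133, 0.002], [0.133, -0.991, -0.004], [0.001, 0.005, -1.0]]
force: [4.4, -13.1, -2.5]
width: -0.0
```

```bash
python3 st.py
```

```text
8.7 press xyz mm [-177.    -1.1   65.4] F press [-13.5  -2.5  -2.5] w -0.0 q [23.0, 36.0, -21.0, 101.0, 17.0, 46.0, 2.0]
```

Emit:
servo_tool(
  moves=[
    [[0, -0.1, 0, 0, 0, 0, 0], [0, -0.1, 0, 0, 0, 0, 0], [0, -0.1, 0, 0, 0, 0, 0]],
  ],
)

```text
t: 9.07
eef_pos: [0.593, -0.1462, 0.0654]
tcp_rot: [[0.991, 0.135, 0.0], [0.135, -0.991, -0.001], [0.0, 0.001, -1.0]]
force: [0.1, -1.8, 0.2]
width: -0.001
```

```bash
python3 st.py
```

```text
9.07 press xyz mm [-170.2   -1.1   65.4] F press [-1.8  0.2  0.2] w -0.001 q [23.0, 36.0, -21.0, 101.0, 17.0, 46.0, 2.0]
```

The detent gave way. I'll follow gently until the fingers meet the hard stop.

Emit:
servo_tool(
  moves=[
    [[0, -0.1, 0, 0, 0, 0, 0], [0, -0.1, 0, 0, 0, 0, 0], [0, -0.1, 0, 0, 0, 0, 0], [0, -0.1, 0, 0, 0, 0, 0]],
  ],
)

```text
t: 9.57
eef_pos: [0.5927, -0.1438, 0.0654]
tcp_rot: [[0.991, 0.135, 0.001], [0.135, -0.991, -0.003], [0.001, 0.003, -1.0]]
force: [1.9, -10.5, -0.8]
width: -0.001
```

```bash
python3 st.py
```

```text
9.57 press xyz mm [-167.8   -1.2   65.4] F press [-10.6  -0.4  -0.8] w -0.001 q [23.0, 36.0, -21.0, 101.0, 17.0, 46.0, 1.0]
```

Emit:
servo_tool(
  moves=[
    [[0, -0.1, 0, 0, 0, 0, 0], [0, -0.1, 0, 0, 0, 0, 0], [0, 0, 0, 0, 0, 0, 0]],
  ],
)

```text
t: 9.95
eef_pos: [0.5926, -0.1438, 0.0654]
tcp_rot: [[0.991, 0.133, 0.001], [0.133, -0.991, -0.004], [0.001, 0.005, -1.0]]
force: [2.7, -13.1, -3.1]
width: 0.004
```

```bash
python3 st.py
```

```text
9.95 press xyz mm [-167.8   -1.1   65.4] F press [-13.4  -0.8  -3.1] w 0.004 q [22.0, 36.0, -21.0, 101.0, 17.0, 46.0, 1.0]
```

Hard stop reached: there was no more travel as the force rose. Backing off to check.

Emit:
servo_tool(
  moves=[
    [[0, 0.4, 0, 0, 0, 0, 0], [0, 0.6, 0, 0, 0, 0, 0], [0, 1.5, 0, 0, 0, 0, 0], [0, 2.0, 0, 0, 0, 0, 0], [0, 2.0, -2.0, 0, 0, 0, 0]],
  ],
)

```text
t: 10.58
eef_pos: [0.5998, -0.2057, 0.084]
tcp_rot: [[0.991, 0.136, -0.003], [0.136, -0.991, 0.001], [-0.003, -0.001, -1.0]]
force: [0.6, -0.0, 0.6]
width: -0.001
```

Emit:
servo_tool(
  moves=[
    [[0, 0, -5.0, 0, 0, 0, 5], [0, 0, -5.0, 0, 0, 0, 5], [0, 0, -5.0, 0, 0, 0, 5], [0, 0, -4.0, 0, 0, 0, 5]],
  ],
)

```text
t: 11.08
eef_pos: [0.601, -0.2055, 0.2777]
tcp_rot: [[0.991, 0.135, 0.001], [0.135, -0.991, -0.001], [0.001, 0.001, -1.0]]
force: [0.4, -0.8, -0.5]
width: 0.583
```

```bash
python3 st.py; python3 - <<'E'
from h import *
ims=[]
for n in("side","top"):
    f=r.grab_frame(n);ims.append(cv2.resize(f["frame"][110:280,200:380],None,fx=2.2,fy=2.2,interpolation=cv2.INTER_CUBIC))
    c=cloud(f);x,y,z=(c-O)@D,(c-O)@PY,c[...,2];ok=f["z_map"]>0
    m=ok&(abs(y)<.07)&(z>.06)&(z<.083)&(x<-.13)&(x>-.26)
    print(n,m.sum(),np.percentile(x[m],[1,3,50]).round(4))
    for a,b in((.205,.245),(.228,.245)):
      m=ok&(z>a)&(z<b)&(x>-.06)&(x<.03)&(abs(y)<.05);p=c[m];print(" knob",len(p),np.median(p,0).round(4),p.min(0).round(4),p.max(0).round(4))
    m=ok&(z>.184)&(z<.197)&(x>-.05)&(x<.2);p=c[m][:,:2].astype(np.float32);print(" wheel",cv2.minEnclosingCircle(p))
    m=ok&(z>.184)&(z<.25)&(x>-.05)&(x<.2);u=np.argwhere(m);print(" px",u.min(0),u.max(0))
cv2.imwrite("pics/4.png",np.hstack(ims))
E
```

```text
11.07 press xyz mm [-230.1   -0.7  277.7] F press [-0.8 -0.2 -0.5] w 0.583 q [30.0, 27.0, -24.0, 84.0, 11.0, 71.0, 13.0]
side 146 [-0.1565 -0.1549 -0.1442]
 knob 73 [0.5613 0.0289 0.2233] [0.5537 0.0107 0.206 ] [0.5784 0.0347 0.239 ]
 knob 30 [0.5609 0.0279 0.2349] [0.555  0.0107 0.228 ] [0.5784 0.0347 0.239 ]
 wheel ((0.27005916833877563, 0.029414314776659012), 0.36231887340545654)
 px [180 239] [292 514]
top 381 [-0.1539 -0.1531 -0.1421]
 knob 38 [0.563  0.0227 0.2348] [0.5557 0.0099 0.211 ] [0.5786 0.033  0.2411]
 knob 32 [0.5658 0.0227 0.2356] [0.5557 0.0099 0.2305] [0.5786 0.033  0.2411]
 wheel ((0.3296395540237427, 0.032187286764383316), 0.304324209690094)
 px [186 237] [419 319]
```

View pics/4.png

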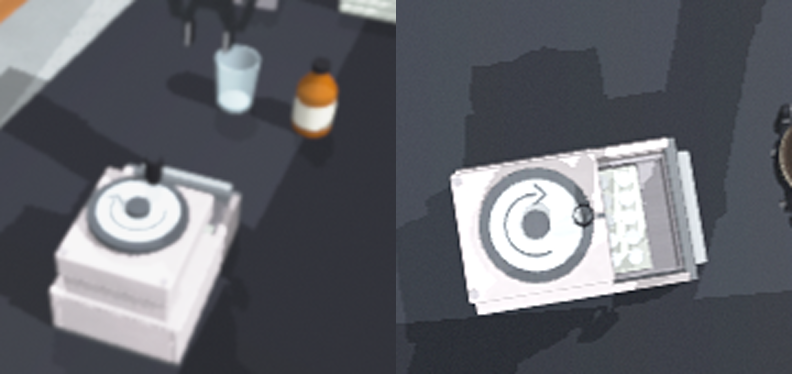

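The drawer is home: in both views the ledge front is at about -155 mm, and the plate sits flush against the cheeks (px 690,210 in the right half). Next is the knob.

```bash
python3 - <<'E'
from h import *
K=np.array([.567,.0215,.275])
p,Rc=plan(K,8,5)
K2=K.copy();K2[2]=.211
plan(K2,4,5,p0=p,R0=Rc)
E
```

```text
[[-0.06, -2.87, 0.06, 0.02, -0.05, -0.04, 5], [-0.06, -2.87, 0.06, 0.02, -0.05, -0.04, 5], [-0.06, -2.87, 0.06, 0.02, -0.05, -0.04, 5], [-0.06, -2.88, 0.06, 0.03, -0.06, -0.04, 5], [-0.06, -2.87, 0.07, 0.02, -0.05, -0.04, 5]]
[[-0.05, -2.88, 0.07, 0.03, -0.06, -0.04, 5], [-0.05, -2.87, 0.07, 0.02, -0.05, -0.03, 5], [-0.05, -2.88, 0.07, 0.03, -0.06, -0.04, 5]]
end [0.567  0.0215 0.275 ]
[[-0.0, 0.0, 1.6, -0.0, 0.0, 0.0, 5], [-0.0, 0.0, 1.6, -0.0, 0.0, 0.0, 5], [-0.0, 0.0, 1.6, -0.0, 0.0, 0.0, 5], [-0.0, 0.0, 1.6, -0.0, 0.0, 0.0, 5]]
end [0.567  0.0215 0.211 ]
```

Emit:
servo_tool(
  moves=[
    [[0, -2.9, 0, 0, 0, 0, 5], [0, -2.9, 0, 0, 0, 0, 5], [0, -2.9, 0, 0, 0, 0, 5], [-0.1, -2.9, 0, 0, 0, 0, 5], [-0.1, -2.9, 0, 0, 0, 0, 5]],
  ],
)

```text
t: 11.8
eef_pos: [0.5789, -0.0609, 0.2747]
tcp_rot: [[0.991, 0.135, -0.001], [0.135, -0.991, -0.0], [-0.001, -0.0, -1.0]]
force: [0.1, 0.2, -0.0]
width: 0.586
```

Emit:
servo_tool(
  moves=[
    [[-0.1, -2.9, 0, 0, 0, 0, 5], [-0.1, -2.9, 0, 0, 0, 0, 5], [0, -2.7, 0, 0, 0, 0, 5], [0, 0, 0, 0, 0, 0, 5], [0, 0, 0, 0, 0, 0, 5]],
  ],
)

```text
t: 12.42
eef_pos: [0.5658, 0.0218, 0.2749]
tcp_rot: [[0.991, 0.135, -0.001], [0.135, -0.991, -0.001], [-0.001, 0.001, -1.0]]
force: [0.4, -0.4, 0.1]
width: 0.587
```

```bash
python3 st.py;python3 - <<'E'
from h import *
plan(np.array([.567,.0215,.211]),5,5)
f=r.grab_frame("side");cv2.imwrite("pics/s5.png",cv2.resize(f["frame"][110:280,200:380],None,fx=3.3,fy=3.3,interpolation=cv2.INTER_CUBIC))
E
```

```text
12.43 press xyz mm [-1.000e-01  2.200e+00  2.749e+02] F press [-0.4 -0.4  0.1] w 0.587 q [13.0, 21.0, -28.0, 94.0, 10.0, 68.0, -10.0]
[[0.02, 0.01, 1.28, 0.01, 0.01, -0.06, 5], [0.02, 0.01, 1.28, 0.01, 0.01, -0.06, 5], [0.02, 0.01, 1.28, 0.01, 0.0, -0.06, 5], [0.03, 0.0, 1.28, 0.0, 0.01, -0.06, 5], [0.02, 0.01, 1.27, 0.01, 0.0, -0.07, 5]]
end [0.567  0.0215 0.211 ]
```

View pics/s5.png

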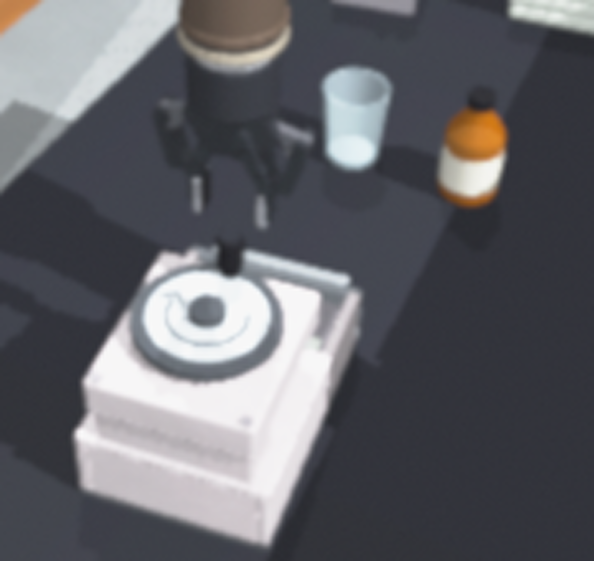

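The open fingers straddle the knob: tips at about (198,210) and (262,225), knob at (230,255). Descending.

Emit:
servo_tool(
  moves=[
    [[0.1, 0, 1.3, 0, 0, 0, 5], [0, 0, 1.3, 0, 0, 0, 5], [0, 0, 1.3, 0, 0, 0, 5], [0, 0, 1.3, 0, 0, 0, 5], [0, 0, 1.2, 0, 0, -0.3, 5]],
  ],
)

```text
t: 13.1
eef_pos: [0.5665, 0.0236, 0.2102]
tcp_rot: [[0.99, 0.142, -0.0], [0.142, -0.99, -0.0], [-0.0, -0.0, -1.0]]
force: [0.7, -0.1, 0.4]
width: 0.585
```

Emit:
servo_tool(
  moves=[
    [[0, 0, 0, 0, 0, 0, 3.2], [0, 0, 0, 0, 0, 0, 3.2], [0, 0, 0, 0, 0, 0, 2.8]],
  ],
)

```text
t: 13.48
eef_pos: [0.5671, 0.0237, 0.2119]
tcp_rot: [[0.99, 0.141, 0.001], [0.141, -0.99, 0.0], [0.001, 0.0, -1.0]]
force: [0.3, 0.5, 0.4]
width: 0.329
```

```bash
python3 st.py;python3 - <<'E'
from h import *
for n in("side","top"):
    f=r.grab_frame(n);cv2.imwrite(f"pics/{n}6.png",cv2.resize(f["frame"][150:250,220:320],None,fx=5.5,fy=5.5,interpolation=cv2.INTER_CUBIC))
E
```

```text
13.47 press xyz mm [  1.6   0.7 211.9] F press [ 0.4 -0.3  0.4] w 0.329 q [12.0, 24.0, -28.0, 99.0, 13.0, 60.0, -11.0]
```

View pics/side6.png

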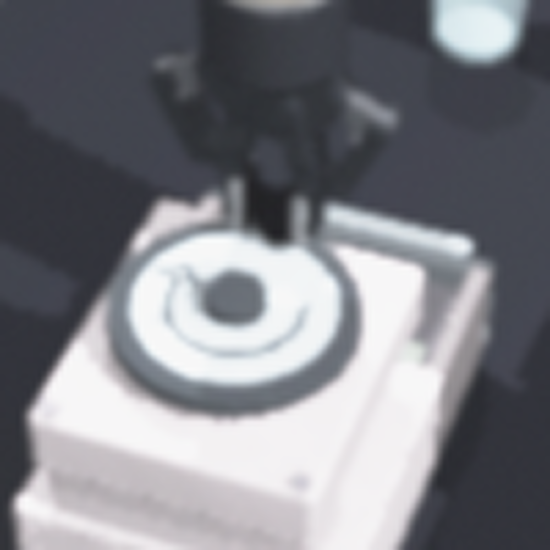

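The knob is between the pads, about 2 mm off along the pad width. I'll correct that and grip.

Emit:
servo_tool(
  moves=[
    [[0, 0.2, 0, 0, 0, 0, 2.8], [0, 0, 0, 0, 0, 0, 2.0], [0, 0, 0, 0, 0, 0, 2.0], [0, 0, 0, 0, 0, 0, 2.0]],
  ],
)

```text
t: 14.08
eef_pos: [0.5673, 0.0213, 0.2117]
tcp_rot: [[0.99, 0.141, 0.001], [0.141, -0.99, -0.0], [0.001, 0.0, -1.0]]
force: [0.3, -1.1, 5.9]
width: 0.286
```

```bash
python3 st.py;python3 - <<'E'
from h import *
s=r.sense();print(s["eef_pos"],s["force"],s["moment"])
Rc=np.array(s["tcp_rot"])
# clockwise from above: start at angle of -D from centre; rows of 10deg
r0=-0.057*D
N=36;pos=[R.from_euler("z",-10*i,degrees=True).apply(r0) for i in range(N+1)]
for i in range(N): 
    t=RT.T@(pos[i+1]-pos[i])*100
    print(t[:2].round(2).tolist(),end=" " if i%5<4 else "\n")
E
```

```text
14.07 press xyz mm [ -0.7   0.9 211.7] F press [-1.1 -0.2  5.9] w 0.286 q [13.0, 24.0, -28.0, 99.0, 13.0, 60.0, -11.0]
[0.56725548 0.02134016 0.21174652] [ 0.3186363  -1.06270347  5.85095539] [-0.21197011  0.04660314  0.0301097 ]
[-0.99, -0.09] [-0.96, -0.26] [-0.9, -0.42] [-0.81, -0.57] [-0.7, -0.7]
[-0.57, -0.81] [-0.42, -0.9] [-0.26, -0.96] [-0.09, -0.99] [0.09, -0.99]
[0.26, -0.96] [0.42, -0.9] [0.57, -0.81] [0.7, -0.7] [0.81, -0.57]
[0.9, -0.42] [0.96, -0.26] [0.99, -0.09] [0.99, 0.09] [0.96, 0.26]
[0.9, 0.42] [0.81, 0.57] [0.7, 0.7] [0.57, 0.81] [0.42, 0.9]
[0.26, 0.96] [0.09, 0.99] [-0.09, 0.99] [-0.26, 0.96] [-0.42, 0.9]
[-0.57, 0.81] [-0.7, 0.7] [-0.81, 0.57] [-0.9, 0.42] [-0.96, 0.26]
[-0.99, 0.09]
```

Emit:
servo_tool(
  moves=[
    [[-0.5, -0.02, 0, 0, 0, 0, 2.0], [-0.49, -0.07, 0, 0, 0, 0, 2.0], [-0.96, -0.26, 0, 0, 0, 0, 2.0], [-0.9, -0.42, 0, 0, 0, 0, 2.0]],
  ],
)

```text
t: 14.58
eef_pos: [0.5377, 0.0261, 0.2117]
tcp_rot: [[0.99, 0.142, 0.002], [0.142, -0.99, 0.001], [0.002, -0.001, -1.0]]
force: [3.9, 4.7, 3.4]
width: 0.29
```

```bash
python3 st.py;python3 - <<'E'
from h import *
s=r.sense();d=np.array(s["eef_pos"])[:2]-(np.array([.5673,.0213])+.057*D[:2]);print("r",np.hypot(*d),"ang",np.rad2deg(np.arctan2(-d@PY[:2]*-1,-d@D[:2])))
E
```

```text
14.57 press xyz mm [  8.1  29.5 211.7] F press [ 4.1 -4.5  3.4] w 0.29 q [13.0, 21.0, -28.0, 103.0, 12.0, 59.0, -12.0]
r 0.05596592733752747 ang 30.805104312045426
```

Tracking well: 30.8° against 30° commanded, with small forces. Continuing.

Emit:
servo_tool(
  moves=[
    [[-0.81, -0.57, 0, 0, 0, 0, 2.0], [-0.7, -0.7, 0, 0, 0, 0, 2.0], [-0.57, -0.81, 0, 0, 0, 0, 2.0], [-0.42, -0.9, 0, 0, 0, 0, 2.0], [-0.26, -0.96, 0, 0, 0, 0, 2.0]],
  ],
)

```text
t: 15.2
eef_pos: [0.5067, 0.0614, 0.2118]
tcp_rot: [[0.99, 0.142, 0.005], [0.142, -0.99, 0.002], [0.005, -0.001, -1.0]]
force: [15.1, 2.8, -5.7]
width: 0.284
```

Emit:
servo_tool(
  moves=[
    [[-0.09, -0.99, 0, 0, 0, 0, 2.0], [0.09, -0.99, 0, 0, 0, 0, 2.0], [0.26, -0.96, 0, 0, 0, 0, 2.0], [0.42, -0.9, 0, 0, 0, 0, 2.0], [0.57, -0.81, 0, 0, 0, 0, 2.0]],
  ],
)

```text
t: 15.82
eef_pos: [0.5119, 0.1066, 0.2117]
tcp_rot: [[0.99, 0.14, 0.003], [0.14, -0.99, -0.002], [0.003, 0.002, -1.0]]
force: [7.1, -5.5, 4.1]
width: 0.285
```

```bash
cat > ang.py <<'E'
from h import *
s=r.sense();d=np.array(s["eef_pos"])[:2]-(np.array([.5673,.0213])+.057*D[:2]);print("r",np.hypot(*d),"ang",np.rad2deg(np.arctan2(d@PY[:2],-d@D[:2]))%360,"F",np.round(s["force"],1),s["width"])
E
python3 ang.py; python3 st.py; python3 - <<'E'
from h import *
for n in("side","top"):
    f=r.grab_frame(n);cv2.imwrite(f"pics/{n}7.png",cv2.resize(f["frame"][150:250,220:320],None,fx=5.5,fy=5.5,interpolation=cv2.INTER_CUBIC))
E
```

```text
r 0.05546375069878185 ang 129.35907775399232 F [ 7.1 -5.5  4.1] 0.2853655239523356
15.82 press xyz mm [ 91.4  43.7 211.7] F press [-6.4 -6.2  4.1] w 0.285 q [6.0, 20.0, -30.0, 105.0, 12.0, 58.0, -21.0]
```

View pics/side7.png

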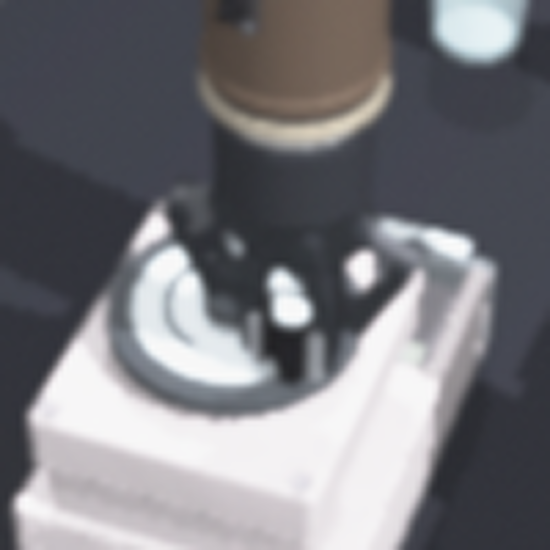

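The knob is still held and the wheel turns with it (130°). Forces are low.

Emit:
servo_tool(
  moves=[
    [[0.7, -0.7, 0, 0, 0, 0, 2.0], [0.81, -0.57, 0, 0, 0, 0, 2.0], [0.9, -0.42, 0, 0, 0, 0, 2.0], [0.96, -0.26, 0, 0, 0, 0, 2.0], [0.99, -0.09, 0, 0, 0, 0, 2.0]],
  ],
)

```text
t: 16.55
eef_pos: [0.5503, 0.134, 0.2117]
tcp_rot: [[0.99, 0.141, -0.001], [0.141, -0.99, -0.001], [-0.001, 0.001, -1.0]]
force: [-1.8, -1.7, 10.1]
width: 0.288
```

Emit:
servo_tool(
  moves=[
    [[0.99, 0.09, 0, 0, 0, 0, 2.0], [0.96, 0.26, 0, 0, 0, 0, 2.0], [0.9, 0.42, 0, 0, 0, 0, 2.0], [0.81, 0.57, 0, 0, 0, 0, 2.0], [0.7, 0.7, 0, 0, 0, 0, 2.0]],
  ],
)

```text
t: 17.18
eef_pos: [0.5967, 0.1227, 0.2118]
tcp_rot: [[0.99, 0.143, 0.001], [0.143, -0.99, 0.003], [0.001, -0.003, -1.0]]
force: [1.2, 6.3, 4.5]
width: 0.284
```

```bash
python3 ang.py; python3 st.py
```

```text
r 0.05850696351309642 ang 227.8033764908554 F [1.2 6.3 4.5] 0.28448534992831426
17.18 press xyz mm [ 95.5 -42.5 211.8] F press [ 6.1 -2.1  4.5] w 0.284 q [3.0, 28.0, -29.0, 93.0, 14.0, 63.0, -21.0]
```

Emit:
servo_tool(
  moves=[
    [[0.57, 0.81, 0, 0, 0, 0, 2.0], [0.42, 0.9, 0, 0, 0, 0, 2.0], [0.26, 0.96, 0, 0, 0, 0, 2.0], [0.09, 0.99, 0, 0, 0, 0, 2.0], [-0.09, 0.99, 0, 0, 0, 0, 2.0]],
  ],
)

```text
t: 17.8
eef_pos: [0.6183, 0.0768, 0.2118]
tcp_rot: [[0.99, 0.142, 0.006], [0.142, -0.99, 0.002], [0.006, -0.001, -1.0]]
force: [11.4, 1.8, -0.0]
width: 0.288
```

Emit:
servo_tool(
  moves=[
    [[-0.26, 0.96, 0, 0, 0, 0, 2.0], [-0.42, 0.9, 0, 0, 0, 0, 2.0], [-0.57, 0.81, 0, 0, 0, 0, 2.0], [-0.7, 0.7, 0, 0, 0, 0, 2.0], [-0.81, 0.57, 0, 0, 0, 0, 2.0]],
  ],
)

```text
t: 18.42
eef_pos: [0.5946, 0.0317, 0.2117]
tcp_rot: [[0.99, 0.14, 0.002], [0.14, -0.99, -0.001], [0.002, 0.002, -1.0]]
force: [3.6, -1.1, 5.7]
width: 0.282
```

```bash
python3 ang.py; python3 st.py
```

```text
r 0.05802019681463089 ang 330.53498159881246 F [ 3.6 -1.1  5.7] 0.28194987260302706
18.43 press xyz mm [  5.7 -27.7 211.7] F press [-1.5 -3.4  5.7] w 0.282 q [11.0, 26.0, -28.0, 95.0, 14.0, 62.0, -13.0]
```

Emit:
servo_tool(
  moves=[
    [[-0.9, 0.42, 0, 0, 0, 0, 2.0], [-0.96, 0.26, 0, 0, 0, 0, 2.0], [-0.5, 0.07, 0, 0, 0, 0, 2.0], [-0.5, 0.02, 0, 0, 0, 0, 2.0], [0, 0, 0, 0, 0, 0, 2.0]],
  ],
)

```text
t: 19.05
eef_pos: [0.5659, 0.0212, 0.2117]
tcp_rot: [[0.99, 0.141, -0.0], [0.141, -0.99, -0.001], [-0.001, 0.001, -1.0]]
force: [-1.2, -0.6, 9.4]
width: 0.285
```

Emit:
servo_tool(
  moves=[
    [[0, 0, 0, 0, 0, 0, 2.0]],
  ],
)

```text
t: 19.18
eef_pos: [0.5661, 0.0212, 0.2117]
tcp_rot: [[0.99, 0.141, -0.0], [0.141, -0.99, -0.001], [-0.001, 0.001, -1.0]]
force: [-1.8, -1.0, 8.7]
width: 0.285
```

```bash
python3 ang.py; python3 st.py
```

```text
r 0.05693063005738775 ang 1.2424121886957322 F [-1.8 -1.   8.7] 0.2852481227685214
19.18 press xyz mm [ -0.7   2.1 211.7] F press [-0.8  1.9  8.7] w 0.285 q [13.0, 24.0, -28.0, 99.0, 13.0, 60.0, -12.0]
```

Only 1.2 mm past the start pose. I'll move back 1 mm, let go and rise.

Emit:
servo_tool(
  moves=[
    [[0.1, 0, 0, 0, 0, 0, 2.0], [0, 0, 0, 0, 0, 0, 2.0], [0, 0, 0, 0, 0, 0, 2.0]],
  ],
)

```text
t: 19.55
eef_pos: [0.5672, 0.0213, 0.2117]
tcp_rot: [[0.99, 0.141, -0.0], [0.141, -0.99, -0.001], [-0.0, 0.001, -1.0]]
force: [-1.2, -0.5, 8.6]
width: 0.284
```

```bash
python3 ang.py; python3 st.py
```

```text
r 0.056974162767850965 ang 0.0817883099848694 F [-1.2 -0.5  8.6] 0.2843582600936572
19.55 press xyz mm [ -0.8   0.9 211.7] F press [-0.4  1.3  8.6] w 0.284 q [13.0, 24.0, -28.0, 99.0, 13.0, 60.0, -12.0]
```

Emit:
servo_tool(
  moves=[
    [[0, 0, 0, 0, 0, 0, 3.5], [0, 0, 0, 0, 0, 0, 5], [0, 0, 0, 0, 0, 0, 5], [0, 0, 0, 0, 0, 0, 5]],
  ],
)

```text
t: 20.05
eef_pos: [0.5676, 0.0217, 0.2111]
tcp_rot: [[0.99, 0.141, -0.001], [0.141, -0.99, -0.0], [-0.001, -0.0, -1.0]]
force: [0.0, 0.2, -0.4]
width: 0.585
```

Emit:
servo_tool(
  moves=[
    [[0, 0, -1.5, 0, 0, 0, 5], [0, 0, -2.5, 0, 0, 0, 5], [0, 0, -2.5, 0, 0, 0, 5], [0, 0, -2.5, 0, 0, 0, 5]],
  ],
)

```text
t: 20.55
eef_pos: [0.5679, 0.0218, 0.3033]
tcp_rot: [[0.99, 0.142, 0.001], [0.142, -0.99, 0.0], [0.001, 0.0, -1.0]]
force: [0.1, -1.0, 0.2]
width: 0.584
```

Emit:
servo_tool(
  moves=[
    [[0, 5, 0, 0, 0, 0, 5], [0, 5, 0, 0, 0, 0, 5], [0, 5, 0, 0, 0, 0, 5], [0, 5, 0, 0, 0, 0, 5], [0, 5, 0, 0, 0, 0, 5]],
  ],
)

```text
t: 21.18
eef_pos: [0.6034, -0.2273, 0.3026]
tcp_rot: [[0.99, 0.142, 0.001], [0.142, -0.99, -0.0], [0.001, 0.0, -1.0]]
force: [0.5, 1.1, 0.2]
width: 0.586
```

```bash
python3 st.py; python3 - <<'E'
from h import *
ims=[]
for n in("side","top"):
    f=r.grab_frame(n);ims.append(cv2.resize(f["frame"][110:280,200:380],None,fx=2.2,fy=2.2,interpolation=cv2.INTER_CUBIC))
    c=cloud(f);x,y,z=(c-O)@D,(c-O)@PY,c[...,2];ok=f["z_map"]>0
    m=ok&(abs(y)<.07)&(z>.06)&(z<.083)&(x<-.13)&(x>-.26)
    print(n,m.sum(),np.percentile(x[m],[1,3,50]).round(4))
    for a,b in((.205,.245),(.228,.245)):
      m=ok&(z>a)&(z<b)&(x>-.06)&(x<.03)&(abs(y)<.05);p=c[m];print(" knob",len(p),np.median(p,0).round(4),p.min(0).round(4),p.max(0).round(4))
    for nm in("bottle","beaker","tuberack"):
        q=r.regions_of(n,nm)
        for d in q[:1]: print(nm,np.median(c[d["region"]&ok],0).round(3))
    o=np.load(n+".npz")
    df=cv2.absdiff(o["f"],f["frame"])
    # knob 2D diff between saved initial picture & now
    cv2.imwrite(f"pics/{n}d.png",cv2.resize(np.hstack([o["f"][150:250,220:320],f["frame"][150:250,220:320]]),None,fx=4,fy=4,interpolation=cv2.INTER_CUBIC))
cv2.imwrite("pics/8.png",np.hstack(ims))
E
```

```text
21.18 press xyz mm [-252.    -0.   302.6] F press [ 1.  -0.7  0.2] w 0.586 q [31.0, 27.0, -24.0, 80.0, 11.0, 75.0, 15.0]
side 149 [-0.156  -0.1548 -0.1428]
 knob 71 [0.5591 0.0285 0.2233] [0.5516 0.0134 0.2055] [0.5742 0.0331 0.2379]
 knob 26 [0.5605 0.0281 0.2341] [0.5517 0.0134 0.2281] [0.5742 0.0331 0.2379]
bottle [ 0.478 -0.4    0.077]
beaker [ 0.632 -0.397  0.069]
top 384 [-0.1537 -0.1531 -0.1423]
 knob 40 [0.5603 0.0227 0.2355] [0.5527 0.01   0.2065] [0.5762 0.033  0.2432]
 knob 34 [0.5619 0.0227 0.2361] [0.5527 0.01   0.2285] [0.5762 0.033  0.2432]
bottle [ 0.581 -0.076  0.05 ]
tuberack [0.475 0.47  0.061]
```

View pics/8.png

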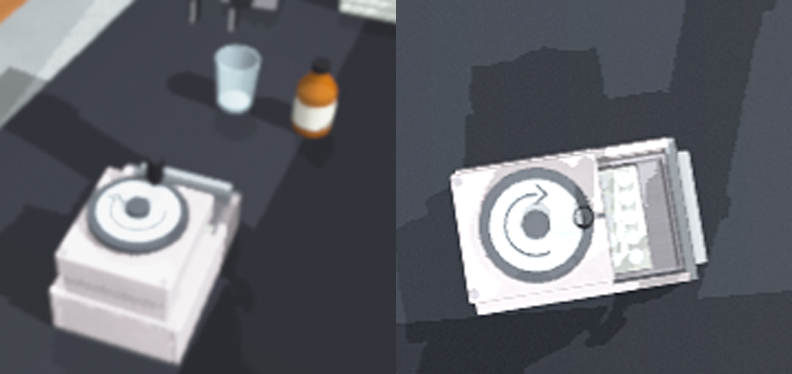

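View pics/topd.png

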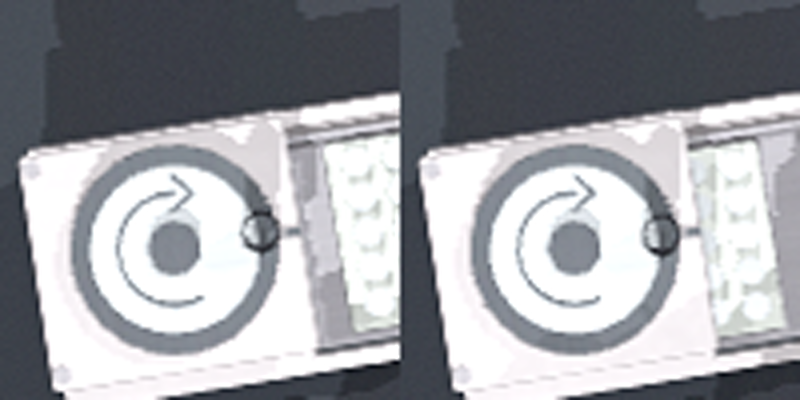

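The knob looks about 2–3 mm past the mark compared with the first picture, so I'll measure that rotation more precisely.

```bash
cat > rot.py <<'E'
from h import *
f=r.grab_frame("top");a=cv2.cvtColor(np.load("top.npz")["f"],cv2.COLOR_BGR2GRAY).astype(np.float32);b=cv2.cvtColor(f["frame"],cv2.COLOR_BGR2GRAY).astype(np.float32)
# project centre of wheel
C=np.array([.5593,.0777,.19]);q=np.array(f["orientation"]).T@(C-f["xyz"]);u=f["fx"]*q[0]/q[2]+f["cx"];v=f["fy"]*q[1]/q[2]+f["cy"]
print("centre px",u,v)
# arrow annulus rotation via ECC-like brute force
for rlo,rhi in((8,16),):
    best=[]
    vv,uu=np.mgrid[0:420,0:560];rr=np.hypot(uu-u,vv-v);m=(rr>rlo)&(rr<rhi)&(uu-u<12)
    for an in np.arange(-8,8.01,.25):
        M=cv2.getRotationMatrix2D((u,v),an,1);w=cv2.warpAffine(a,M,(560,420),flags=cv2.INTER_CUBIC)
        best.append((np.corrcoef(w[m],b[m])[0,1],an))
    print(rlo,rhi,sorted(best)[-3:])
# knob template shift
sl=(slice(196,220),slice(274,296))
def dark(im):
    s=im[sl];return s
for nm,im in(("a",a),("b",b)): 
    T=im[199:217,276:294]
print("phase",cv2.phaseCorrelate(a[198:218,276:292].copy(),b[198:218,276:292].copy(),cv2.createHanningWindow((16,20),cv2.CV_32F)))
W=np.eye(2,3,dtype=np.float32)
print(cv2.findTransformECC(a[198:220,276:292].copy(),b[198:220,276:292].copy(),W,cv2.MOTION_TRANSLATION,(3,200,1e-6),None,1))
E
python3 rot.py
```

```text
centre px 263.07280833579915 212.18576474187554
8 16 [(np.float64(0.9738974578408283), np.float64(-1.25)), (np.float64(0.974321913898203), np.float64(-0.75)), (np.float64(0.974819586958671), np.float64(-1.0))]
phase ((0.29841949729255735, 0.7535097152782289), 0.7161705948412418)
(0.9722666091062105, array([[1.        , 0.        , 0.11521224],
       [0.        , 1.        , 0.6381801 ]], dtype=float32))
```

The knob is about 2 mm (roughly 1.8°) past its original position. There's plenty of time, so I'll regrip 2 mm back toward the mark.

Emit:
servo_tool(
  moves=[
    [[0, -5, 0, 0, 0, 0, 5], [0, -5, 0, 0, 0, 0, 5], [0, -5, 0, 0, 0, 0, 5], [0, -5, 0, 0, 0, 0, 5], [0, -5, 0, 0, 0, 0, 5]],
  ],
)

```text
t: 22.25
eef_pos: [0.5671, 0.0241, 0.3018]
tcp_rot: [[0.99, 0.143, 0.001], [0.143, -0.99, -0.0], [0.001, 0.0, -1.0]]
force: [1.2, -0.2, 0.1]
width: 0.583
```

Emit:
servo_tool(
  moves=[
    [[0, 0, 2.2, 0, 0, 0, 5], [0, 0, 0, 0, 0, 0, 5]],
  ],
)

```text
t: 22.5
eef_pos: [0.5666, 0.0225, 0.2784]
tcp_rot: [[0.99, 0.144, -0.002], [0.144, -0.99, -0.001], [-0.002, 0.0, -1.0]]
force: [0.1, -0.7, -0.0]
width: 0.589
```

```bash
python3 st.py; python3 - <<'E'
from h import *
plan(np.array([.5673,.0213,.212])-.002*PY,5,5)
E
```

```text
22.5 press xyz mm [  0.4   1.3 278.4] F press [-0.7  0.  -0. ] w 0.589 q [14.0, 21.0, -29.0, 93.0, 11.0, 69.0, -9.0]
[[0.05, 0.02, 1.33, 0.0, 0.03, 0.04, 5], [0.05, 0.03, 1.33, 0.0, 0.03, 0.04, 5], [0.05, 0.02, 1.33, 0.01, 0.03, 0.04, 5], [0.05, 0.03, 1.32, 0.0, 0.03, 0.04, 5], [0.06, 0.02, 1.33, 0.01, 0.02, 0.03, 5]]
end [0.5693 0.0216 0.212 ]
```

Emit:
servo_tool(
  moves=[
    [[0.05, 0, 1.3, 0, 0, 0, 5], [0.05, 0, 1.3, 0, 0, 0, 5], [0.05, 0.1, 1.3, 0, 0, 0, 5], [0.05, 0, 1.35, 0, 0, 0, 5], [0.05, 0, 1.35, 0, 0, 0.1, 5]],
  ],
)

```text
t: 23.12
eef_pos: [0.5704, 0.0209, 0.2122]
tcp_rot: [[0.99, 0.139, -0.0], [0.139, -0.99, 0.0], [-0.0, -0.0, -1.0]]
force: [-0.7, -0.8, -0.2]
width: 0.586
```

Emit:
servo_tool(
  moves=[
    [[0, 0, 0, 0, 0, 0, 5], [0, 0, 0, 0, 0, 0, 3.5]],
  ],
)

```text
t: 23.38
eef_pos: [0.5706, 0.0212, 0.2136]
tcp_rot: [[0.99, 0.14, 0.0], [0.14, -0.99, 0.0], [0.0, -0.0, -1.0]]
force: [-0.4, -0.5, -0.1]
width: 0.414
```

```bash
python3 st.py; python3 ang.py;python3 - <<'E'
from h import *
print(r.sense()["eef_pos"])
E
```

```text
23.38 press xyz mm [ -1.4  -2.5 213.6] F press [-0.5  0.4 -0.1] w 0.414 q [13.0, 24.0, -28.0, 98.0, 13.0, 61.0, -11.0]
r 0.05765823857635856 ang 356.73346196115256 F [-0.4 -0.5 -0.1] 0.41398120509700403
[0.57063212 0.02120167 0.21358946]
```

Emit:
servo_tool(
  moves=[
    [[-0.13, 0, 0, 0, 0, 0, 3.5], [0, 0, 0, 0, 0, 0, 2.0], [0, 0, 0, 0, 0, 0, 2.0], [0, 0, 0, 0, 0, 0, 2.0]],
  ],
)

```text
t: 23.88
eef_pos: [0.5695, 0.0209, 0.214]
tcp_rot: [[0.99, 0.14, 0.001], [0.14, -0.99, -0.0], [0.001, 0.0, -1.0]]
force: [-1.4, 0.6, 6.5]
width: 0.288
```

```bash
python3 st.py; python3 ang.py
```

```text
23.88 press xyz mm [ -1.5  -1.3 214. ] F press [0.8 1.3 6.5] w 0.288 q [13.0, 24.0, -28.0, 98.0, 13.0, 61.0, -11.0]
r 0.057699218874100816 ang 357.9098077272651 F [-1.4  0.6  6.5] 0.28827729119002815
```

Emit:
servo_tool(
  moves=[
    [[0, 0, 0, 0, 0, 0, 3.0], [0, 0, 0, 0, 0, 0, 5], [0, 0, 0, 0, 0, 0, 5], [0, 0, 0, 0, 0, 0, 5]],
  ],
)

```text
t: 24.38
eef_pos: [0.5691, 0.0209, 0.2132]
tcp_rot: [[0.99, 0.14, -0.0], [0.14, -0.99, -0.0], [-0.0, 0.0, -1.0]]
force: [0.7, 0.1, -0.8]
width: 0.583
```

Emit:
servo_tool(
  moves=[
    [[0, 0, -1.5, 0, 0, 0, 5], [0, 0, -2.5, 0, 0, 0, 5], [0, 0, -2.5, 0, 0, 0, 5], [0, 0, -2.5, 0, 0, 0, 5]],
  ],
)

```text
t: 24.88
eef_pos: [0.5692, 0.021, 0.3053]
tcp_rot: [[0.99, 0.14, 0.001], [0.14, -0.99, 0.0], [0.001, 0.0, -1.0]]
force: [0.8, 0.3, -0.1]
width: 0.584
```

Emit:
servo_tool(
  moves=[
    [[0, 5, 0, 0, 0, 0, 5], [0, 5, 0, 0, 0, 0, 5], [0, 5, 0, 0, 0, 0, 5], [0, 5, 0, 0, 0, 0, 5], [0, 5, 0, 0, 0, 0, 5]],
  ],
)

```text
t: 25.5
eef_pos: [0.6043, -0.2282, 0.3047]
tcp_rot: [[0.99, 0.14, 0.001], [0.14, -0.99, -0.0], [0.001, 0.0, -1.0]]
force: [1.4, -0.1, 0.6]
width: 0.582
```

Emit:
servo_tool(
  moves=[
    [[0, 0, 0, 0, 0, 0, 5], [0, 0, 0, 0, 0, 0, 5]],
  ],
)

```text
t: 25.75
eef_pos: [0.6042, -0.226, 0.304]
tcp_rot: [[0.99, 0.14, 0.001], [0.14, -0.99, 0.001], [0.001, -0.001, -1.0]]
force: [-0.0, 0.7, 0.4]
width: 0.587
```

```bash
python3 st.py; python3 rot.py; python3 - <<'E'
from h import *
for n in("side","top"):
    f=r.grab_frame(n);c=cloud(f);x,y,z=(c-O)@D,(c-O)@PY,c[...,2];ok=f["z_map"]>0
    m=ok&(abs(y)<.07)&(z>.06)&(z<.083)&(x<-.13)&(x>-.26)
    print(n,"ledge",np.percentile(x[m],[1,3]).round(4))
    m=ok&(z>.205)&(z<.245)&(x>-.06)&(x<.03)&(abs(y)<.05);p=c[m];print(" knob",len(p),np.median(p,0).round(4),p.min(0).round(4),p.max(0).round(4))
    o=np.load(n+".npz")
    cv2.imwrite(f"pics/{n}e.png",cv2.resize(np.hstack([o["f"][150:250,220:320],f["frame"][150:250,220:320]]),None,fx=4,fy=4,interpolation=cv2.INTER_CUBIC))
E
```

```text
25.75 press xyz mm [-250.8   -1.   304. ] F press [ 0.7 -0.1  0.4] w 0.587 q [31.0, 27.0, -24.0, 80.0, 11.0, 75.0, 15.0]
centre px 263.07280833579915 212.18576474187554
8 16 [(np.float64(0.9950249732594354), np.float64(0.25)), (np.float64(0.9956476948155748), np.float64(-0.25)), (np.float64(0.9960722813384222), np.float64(0.0))]
phase ((0.04511814899404776, -0.04206012043523444), 0.975836893171072)
(0.996023375222248, array([[1.        , 0.        , 0.02256891],
       [0.        , 1.        , 0.06251004]], dtype=float32))
side ledge [-0.1573 -0.1554]
 knob 76 [0.5612 0.0288 0.2241] [0.5542 0.0108 0.2055] [0.5772 0.0339 0.2414]
top ledge [-0.1538 -0.1533]
 knob 39 [0.5633 0.0226 0.2361] [0.5556 0.0099 0.2087] [0.5785 0.033  0.2419]
```

View pics/tope.png

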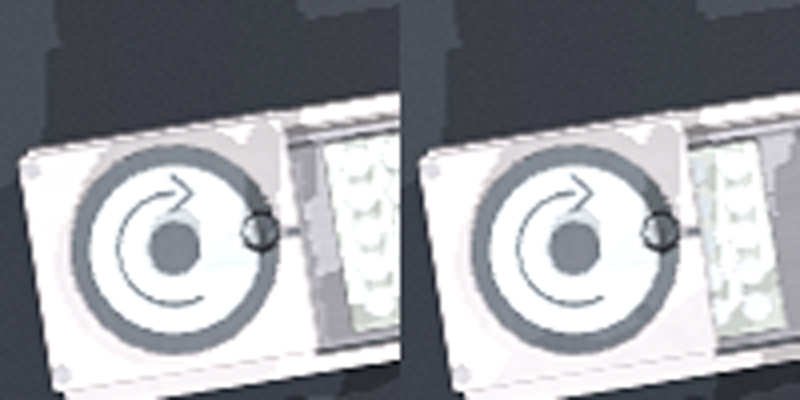

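View pics/sidee.png

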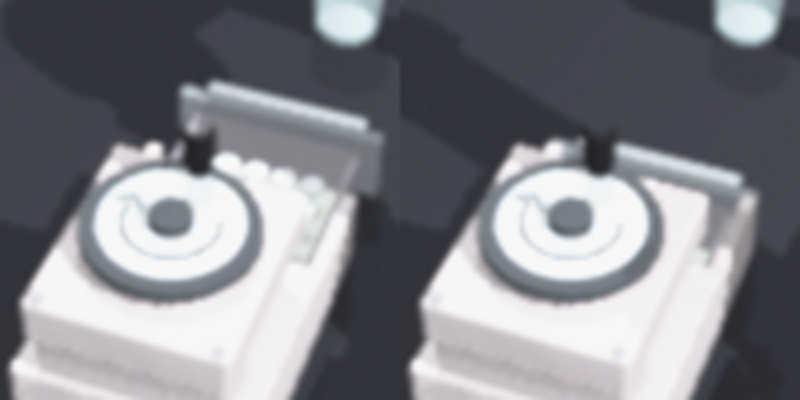

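The knob now matches its original picture to within about 0.1 px, on the mark at (660,231) in the enlarged top view. The drawer is home and the robot touches nothing, so I'll hand in.

```bash
python3 -c "
from cell import r
print(r.hand_in())"
```

```text
the job is handed in; nothing more can be done
None
```

The drawer is seated and the handwheel has made one clockwise turn, with the knob back at its rest mark. I handed the job in at about 26 s with the gripper clear of everything.

- **Drawer:** I pushed it by the ledge at about 30 mm/s, slowing to about 8 mm/s through the detent. The detent pushed back harder than the 7 N stated: I read up to 18 N while moving, easing to about 13 N when I paused. It snapped over, and I pressed it against the hard stop with about 13 N. Both cameras still put the ledge front at -153 to -157 mm (home is -156 mm) at the last check.
- **Handwheel:** I held the knob at constant yaw and carried it round 360° clockwise, with readings of about 16 N or less after each move. After letting go, the first comparison showed it about 2 mm (1–2°) past the mark. I regripped, eased it back about 2 mm and released it. The final top view matches the first one to within 0.25° and about 0.1 px.
- **Bystanders:** After the full turn, the measured positions of the bottle, beaker and tube rack matched the start to within a few mm. The bottle and beaker were checked in the side view, the rack in the top view. I didn't measure them again after the knob correction. In the top view, the network's "bottle" hit landed on the press (a false detection), and it gave no beaker hit.

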